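Pack the night watch's supper in the boat's galley

TASK

Get the night watch's supper packed for sea: tip the bread rolls out of the wooden tray into the steel bread tub and set the empty tray back down flat on the worktop. Stand each food pot upright in a flask bottom of its own, then close both flasks, even if one stays empty: lower a top over each bottom and twist it fully home so that it locks. Leave the other things on the worktop alone.

Things in the scene. Friction and masses are not known exactly. Their poses are not given: they have to be found in the camera images.
- base_a: Bottom half of a steel food flask, fixed to the worktop: round cup, outside dia 74, inside dia 68, rim 50 up, inner floor 8 up, foot dia 100, 4 thick. Origin: centre of underside, z up. Two dark lugs on its own +x and -x sides (out to 46 from the axis, 18 wide, 34 to 40 up); a stop block (25 to 40 up) 28 degrees clockwise, seen from above, of each lug.
- base_b: Second flask bottom, same as base_a. Closing: lower a top over it with the top's bar (x) turned 60 degrees counter-clockwise from this body's x (45 to 115 pass; half turns are equal), so its ledges go down between the lugs and it rests on the rim, origin 25 above this origin; then twist clockwise until the bar lies along this x: ledges under lugs, by the stops.
- top_a: Loose domed flask top, hollow, 0.22 kg, standing on its open mouth. Skirt dia 104, dome dia 80, flat top 72 up; on it a black grip bar 60 long (x), 14 thick (y), 72 to 104 up. Origin: centre of the open underside, z up. In the mouth, below the bar's two ends (+x, -x), two ledges, 34 wide, 6 tall, reach in to 42.5 from the axis. 4 mm play on a bottom.
- top_b: Second flask top, same as top_a; either fits either bottom, either way round. If the ledges stand on the lugs instead of passing between them, it sits about 15 too high. Once seated on the rim it turns freely by its bar. The pot's knob fits inside the dome.
- pot_a: Food pot: white, dia 60 and 34 tall, then a cone to a flat shoulder of dia 44 at 54 up, and a round wooden knob of dia 24 from 54 to 82 up. Origin: centre of underside, z up. Drops with 4 mm play all round into a flask bottom, its origin then 8 above the bottom's. 0.3 kg. There are one or two pots (an absent one has no pose).
- pot_b: Second food pot, same as pot_a; may be absent.
- tub: Open steel bread tub, fixed to the worktop, 190 (x) by 170 (y), 80 tall, walls and floor 6 thick. Origin: centre of the underside, z up.
- tray: Loose wooden tray, 0.35 kg. Origin: under its floor's centre, z up, x to the pouring end. Floor x -85 to 85, 5 thick, 136 wide (y), back and side walls 35 tall; pouring end: a lip sloping up 30 degrees to x 111, 19 up. Bow handle: bar along y at x 0, 16 wide (x), 93 to 107 up, on posts at y -65 and 65. Rolls come out over the lip at 45 degrees of tilt or more.
- roll1: Bread roll, firm, a brown round-ended rod of diameter 38, 56 long along its own y; origin at its centre; 40 g. Three to five lie in the tray at the start (an absent one has no pose).
- roll2: Bread roll, firm, a brown round-ended rod of diameter 38, 56 long along its own y; origin at its centre; 40 g. Three to five lie in the tray at the start (an absent one has no pose).
- roll3: Bread roll, firm, a brown round-ended rod of diameter 38, 56 long along its own y; origin at its centre; 40 g. Three to five lie in the tray at the start (an absent one has no pose).
- roll4: Bread roll, firm, a brown round-ended rod of diameter 38, 56 long along its own y; origin at its centre; 40 g. Three to five lie in the tray at the start (an absent one has no pose).
- roll5: Bread roll, firm, a brown round-ended rod of diameter 38, 56 long along its own y; origin at its centre; 40 g. Three to five lie in the tray at the start (an absent one has no pose).
- cup: Bystander: white plastic cup, diameter 76, 95 tall; origin at centre of underside.
- dishsoap: Bystander: green soap bottle, diameter 66, 200 tall; origin at centre of underside.
- handsoap: Bystander: blue soap bottle, diameter 56, 160 tall; origin at centre of underside.
- sponge: Bystander: blue sponge, 100 by 65, 30 tall; origin at centre of underside.
- tape: Bystander: flat red roll of tape, diameter 70, 22 tall; origin at centre of underside.
- jar: Bystander: amber glass jar, diameter 72, 85 tall; origin at centre of underside.
- spoon: Bystander: wooden spoon, 240 long, lying on the worktop.
Things that resemble listed ones, but are neither listed nor needed, are in the scene too. What is shaped like the roll1 but blue is not meant.

How it is judged:
On the way:
1. the tray is tipped over the tub (tilted more than 30 degrees) (angle between tray's own z axis and vertical above 0.52 rad and horizontal distance between tray and tub below 0.2 m and height (world z) of tray above 0.06 m), for 0.2 s.
At the end, for the whole second after the job is handed in: Rolls inside the tub; tray flat on the worktop (8 mm, 0.06 rad); each pot upright in a flask bottom (8 mm off axis, 4-13 mm above its origin); on each bottom a top: within 7 mm of its axis, 20-29.5 mm above its origin, bar within 15 degrees of the bottom's x axis; all at rest (x of roll1 in the frame of tub between -0.087 and 0.087 m and y of roll1 in the frame of tub between -0.077 and 0.077 m and z of roll1 in the frame of tub between 0.01 and 0.08 m and x of roll2 in the frame of tub between -0.087 and 0.087 m and y of roll2 in the frame of tub between -0.077 and 0.077 m and z of roll2 in the frame of tub between 0.01 and 0.08 m and x of roll3 in the frame of tub between -0.087 and 0.087 m and y of roll3 in the frame of tub between -0.077 and 0.077 m and z of roll3 in the frame of tub between 0.01 and 0.08 m and x of roll4 in the frame of tub between -0.087 and 0.087 m and y of roll4 in the frame of tub between -0.077 and 0.077 m and z of roll4 in the frame of tub between 0.01 and 0.08 m and x of roll5 in the frame of tub between -0.087 and 0.087 m and y of roll5 in the frame of tub between -0.077 and 0.077 m and z of roll5 in the frame of tub between 0.01 and 0.08 m and ((horizontal distance between pot_a and base_a below 0.008 m and z of pot_a in the frame of base_a between 0.004 and 0.013 m and angle between pot_a's own z axis and vertical below 0.1 rad) or (horizontal distance between pot_a and base_b below 0.008 m and z of pot_a in the frame of base_b between 0.004 and 0.013 m and angle between pot_a's own z axis and vertical below 0.1 rad)) and ((horizontal distance between pot_b and base_a below 0.008 m and z of pot_b in the frame of base_a between 0.004 and 0.013 m and angle between pot_b's own z axis and vertical below 0.1 rad) or (horizontal distance between pot_b and base_b below 0.008 m and z of pot_b in the frame of base_b between 0.004 and 0.013 m and angle between pot_b's own z axis and vertical below 0.1 rad)) and ((horizontal distance between top_a and base_a below 0.007 m and z of top_a in the frame of base_a between 0.02 and 0.0295 m and angle between top_a's own z axis and vertical below 0.08 rad and angle between the x axis of top_a and the x axis of base_a, either way round below 0.26 rad and linear speed of top_a below 0.02 m/s) or (horizontal distance between top_b and base_a below 0.007 m and z of top_b in the frame of base_a between 0.02 and 0.0295 m and angle between top_b's own z axis and vertical below 0.08 rad and angle between the x axis of top_b and the x axis of base_a, either way round below 0.26 rad and linear speed of top_b below 0.02 m/s)) and ((horizontal distance between top_a and base_b below 0.007 m and z of top_a in the frame of base_b between 0.02 and 0.0295 m and angle between top_a's own z axis and vertical below 0.08 rad and angle between the x axis of top_a and the x axis of base_b, either way round below 0.26 rad and linear speed of top_a below 0.02 m/s) or (horizontal distance between top_b and base_b below 0.007 m and z of top_b in the frame of base_b between 0.02 and 0.0295 m and angle between top_b's own z axis and vertical below 0.08 rad and angle between the x axis of top_b and the x axis of base_b, either way round below 0.26 rad and linear speed of top_b below 0.02 m/s)) and height (world z) of tray below 0.008 m and angle between tray's own z axis and vertical below 0.06 rad and linear speed of tray below 0.02 m/s); the robot touches nothing.
It fails at once if a bystander is pushed more than 4 cm (distance of any of cup, dishsoap, handsoap, sponge, tape, jar, spoon from where it was at the start of the episode above 0.04 m).
It fails at once if a bystander is knocked over (angle between any of cup, dishsoap, handsoap, sponge, tape, jar's own z axis and vertical above 0.6 rad).
Of roll1, roll2, roll3, roll4, roll5 only 3 to 5 are there at a start; the rules pass over those that are not, and their reading is None.
Of pot_a, pot_b only 1 to 2 are there at a start; the rules pass over those that are not, and their reading is None.
At some moment in a run one of top_a, top_b, pot_a, pot_b may be knocked a few centimetres aside while the robot is not near it.
It also fails if it takes over 210 s, if anything falls off the work surface, if the arm or the gripper's body presses on something with over 40 N, if the wrist force passes 120 N, or if a joint passes its speed limit or range.

ROBOT

A 6-joint arm with a two-finger parallel gripper is mounted at the origin on the work surface. World frame = base frame: x ahead of the robot, y to its left, z up, the work surface at z = 0. Lengths are in m, angles in rad, forces in N, time in s.
With the tool pointing down it reaches from about 0.425 to 0.95 m from the base axis. Payload 3.5 kg.
Tool frame: the origin (TCP) lies at the very end of the fingers, on their centre line; the grasp point (between the pads) lies 19 mm behind it (ctrl.grip_point_offset is the distance from the TCP to the grasp point, in m); z points along the fingers, y is the line along which they close (so a half turn about z gives the same grasp; the last joint's range is limited). The gripper opens to 85 mm and grips with 20 to 120 N. Pads are 22 mm wide; open, the fingers measure 114 mm over their backs; the gripper's body (76 mm by 85 mm) begins 54 mm behind the grasp point. The pads swing forward as they close: fully open they stand 13 mm farther back than shut.
Start: joints at [1.063, 0.286, 1.577, -0, 1.279, -0.15], TCP at [0.236, 0.632, 0.231] pointing down, gripper open.
Joint ranges: [-2.77, 2.77], [-0.9, 2.22], [0.21, 2.48], [-1.53, 4.67], [0.24, 2.81], [-2.84, 2.84]. Speed limits (rad/s): [2.79, 2.79, 3.14, 3.14, 3.14, 3.14].

INTERFACE

Orientations are given as a unit quaternion [x, y, z, w].
In Python, from plant import ctrl gives the robot as it stands. The module is installed in compiled form; this text tells all that it offers.
- The arm moves only by the shell command python3 -m pendant 'ROWS' [OPENING] [FORCE]. ROWS is JSON, a list of rows, each an object of numbers: "dx", "dy", "dz": the shift along the tool's x, y, z in cm; "twist": the turn about the tool's z in degrees. A call has 1 to 10 rows; each row is the pose to reach, as a shift and turn from the pose commanded when the call began, along the tool's axes at that moment; what a row does not reach only later rows make up. A row lasts 1/8 s, in which the tool goes at most 62.5 mm and 10.7 degrees, less where a joint would pass 70% of its speed; a pose out of reach is approached as far as the arm can. A call with a gripper value outside its range is refused whole. OPENING is the opening in per cent of the stroke, from 0 (shut) to 100 (fully open), set as the call begins (- or left out, the last holds). The fingers move at their own pace and stop on an object; FORCE is the grip in N (left out, the last holds). Time passes only in rows, so rows that repeat a pose let the fingers close. It gives the time, the measured TCP pose, the force, the opening and the grip force at its end, in the units of the state.
- ctrl.get_state(): the state, without advancing time (a new reading comes with each control period).
- ctrl.read_camera(name): name is "side" or "top"; returns a dict with "img" (480x640x3 uint8, red, green, blue), "depth" (480x640 float32, m along the optical axis (not along the pixel's ray), 0 where there is no reading), "camera_matrix" (3x3 intrinsics, pixels), "distortion" ([k1, k2, p1, p2, k3] as OpenCV has them; the pictures are not rectified), "xyz" and "rotation" of the camera in the world. Camera axes: x right, y up, looking along -z (the intrinsics and any distortion apply to the point x, -y, -z); pixel columns grow to the right and rows downward; lengths in m; the calibration is good to about 2 mm. A picture is of the moment at which its call begins.
- ctrl.sign_off(): hands the job in; it is judged then, once.
The state is a dict: "time": time; "qpos": joint angles; "dq": joint speeds; "joint_efforts": joint torques, N m; "eef_pos": TCP position; "tcp_rot": TCP orientation; "contact_force": force on the tool from outside, world axes, zero at the start; "wrist_torque": the same for the moment, N m; "opening": opening from 0.0 (shut) to 1.0 (fully open); "finger_force": force on a finger pad.
Only numpy, scipy, OpenCV 4.12 (cv2) and the standard library are available. Lean on these libraries where they do the work, as an engineer would, in place of code of your own. Each camera call takes 0.05 s, during which the arm holds its last target. There are 200 camera calls.

## Working session

There is one attempt and no reset: what is moved stays moved. The work goes in short steps, Python scripts to look and compute and a shell command to move; the robot and the scene stay as the last step left them, time stands still between calls to the robot, and variables do not carry over. Pictures are saved under pics/ and viewed, at most 14 in all, crops included, and the job is handed in when it is done.

```bash
mkdir -p pics; cat > h.py <<'E'
import numpy as np, cv2
from plant import ctrl
from scipy.spatial.transform import Rotation as R
def rot(c):
    r=np.array(c["rotation"],float)
    return r if r.shape==(3,3) else R.from_quat(r).as_matrix()
def cloud(c):
    h,w=c["depth"].shape
    uv=np.stack(np.meshgrid(np.arange(w),np.arange(h)),-1).reshape(-1,1,2).astype(np.float32)
    n=cv2.undistortPoints(uv,np.array(c["camera_matrix"],float),np.array(c["distortion"],float)).reshape(h,w,2)
    d=c["depth"]
    p=np.stack([n[...,0]*d,-n[...,1]*d,-d],-1)
    return p@rot(c).T+np.array(c["xyz"])
def ray(c,u,v,z):
    n=cv2.undistortPoints(np.array([[[u,v]]],np.float32),np.array(c["camera_matrix"],float),np.array(c["distortion"],float)).ravel()
    d=rot(c)@np.array([n[0],-n[1],-1]); o=np.array(c["xyz"])
    return o+d*(z-o[2])/d[2]
def shot(name,f=None):
    c=ctrl.read_camera(name)
    if f: cv2.imwrite("pics/"+f,c["img"][...,::-1])
    return c
E
python3 - <<'E'
from h import *
for n in("top","side"):
    c=shot(n,n+"1.png"); P=cloud(c); np.save(n+"P.npy",P); np.save(n+"I.npy",c["img"])
    print(n,c["xyz"],rot(c).round(3).tolist(),np.array(c["camera_matrix"]).tolist(),c["distortion"],(c["depth"]>0).mean())
s=ctrl.get_state();print(s)
E
```

```text
top [0.34844143 0.07839215 1.54075661] [[-0.028, 0.991, -0.127], [-1.0, -0.027, 0.01], [0.007, 0.128, 0.992]] [[553.5481371756348, 0.0, 314.7852865329799], [0.0, 553.5481371756348, 231.5582841201348], [0.0, 0.0, 1.0]] [-0.14443793  0.          0.          0.          0.        ] 0.9960872395833333
side [ 0.20364674 -0.50702743  0.8099576 ] [[0.863, 0.37, -0.344], [-0.505, 0.646, -0.573], [0.01, 0.668, 0.744]] [[459.7483678727682, 0.0, 320.45483169108394], [0.0, 459.7483678727682, 231.67063857602284], [0.0, 0.0, 1.0]] [-0.0978116  0.         0.         0.         0.       ] 0.996083984375
{'time': 0.1, 'qpos': array([ 1.06299316e+00,  2.87146314e-01,  1.57802264e+00,  9.86447471e-06,
        1.27861952e+00, -1.50024506e-01]), 'dq': array([-0.00189688, -0.00159328, -0.00344587, -0.00175576,  0.00061853,
       -0.00040984]), 'joint_efforts': array([ 3.45040498e-04, -4.07295585e+01, -2.93698883e+01, -1.37223133e-04,
        3.40501261e-03, -2.57022657e-05]), 'eef_pos': array([0.23607429, 0.63173678, 0.23004365]), 'tcp_rot': array([ 1.77938036e-01,  9.84041081e-01, -1.03753156e-03, -3.59110776e-04]), 'contact_force': array([-0.49620917, -0.47286816,  0.26126469]), 'wrist_torque': array([ 0.04456537, -0.05025935, -0.00545218]), 'finger_force': 0.0, 'opening': 1.0003601508782778}
```

View pics/top1.png

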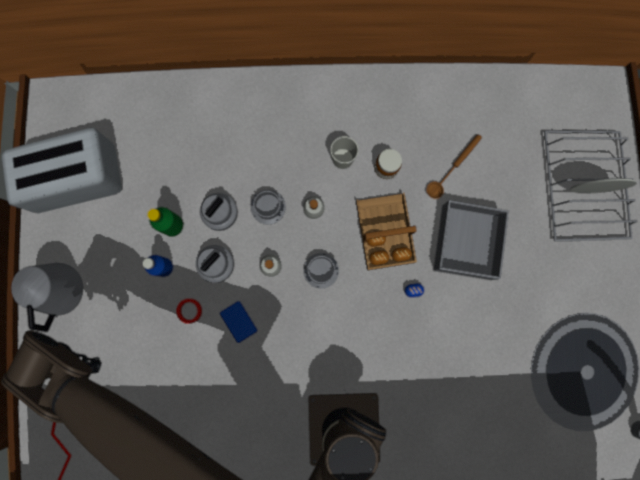

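View pics/side1.png

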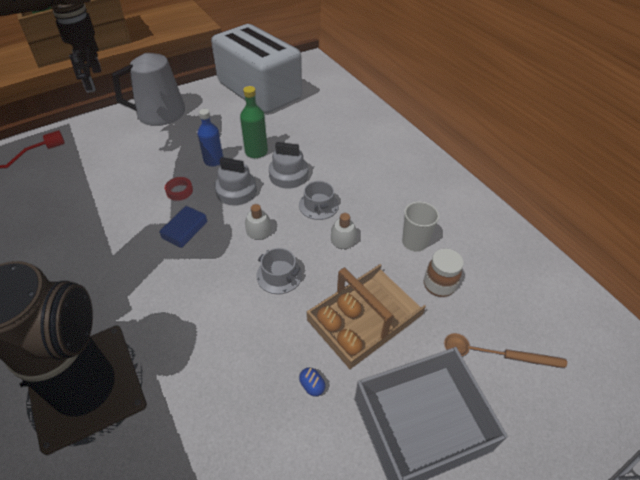

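Top view: tops at (218,209) and (214,262), bottoms at (267,205) and (320,268), pots at (314,205) and (269,265), tray at (386,232) with three brown rolls, tub at (470,237). The blue roll at (414,290) is the decoy.

```bash
python3 - <<'E'
from h import *
t=np.load("topI.npy")[...,::-1]; s=np.load("sideI.npy")[...,::-1]
a=cv2.resize(t[180:290,190:430],(800,367),interpolation=cv2.INTER_CUBIC)
b=cv2.resize(s[130:370,200:440],(400,400),interpolation=cv2.INTER_CUBIC)
c1=cv2.resize(s[240:300,240:320],(320,233),interpolation=cv2.INTER_CUBIC)
im=np.zeros((600,800,3),np.uint8); im[:367]=a; im[367:600,:310]=cv2.resize(s[240:300,240:320],(310,233),interpolation=3)
im[367:600,310:620]=cv2.resize(s[175:235,290:370],(310,233),interpolation=3); im[367:600,620:]=cv2.resize(s[260:370,300:430],(180,152),interpolation=3)[:1].repeat(233,0)*0
cv2.imwrite("pics/c1.png",im)
P=np.load("topP.npy")
def st(u0,u1,v0,v1,zl,zh,nm):
    q=P[v0:v1,u0:u1].reshape(-1,3); q=q[(q[:,2]>zl)&(q[:,2]<zh)]
    if len(q)<5: print(nm,len(q));return
    r=cv2.minAreaRect((q[:,:2]*1000).astype(np.float32))
    print(nm,len(q),q.mean(0).round(4),"rect",np.round(r[0],1),np.round(r[1],1),round(r[2],1),"z",np.percentile(q[:,2],[5,95]).round(3))
st(195,245,185,232,.085,.12,"top_a bar");st(190,240,238,285,.085,.12,"top_b bar")
st(195,245,185,232,.06,.078,"top_a dome");st(190,240,238,285,.06,.078,"top_b dome")
st(245,290,185,228,.043,.056,"base1 rim");st(298,345,245,292,.043,.056,"base2 rim")
st(245,290,185,228,.002,.007,"base1 foot");st(298,345,245,292,.002,.007,"base2 foot")
st(298,330,190,222,.07,.09,"pot1 knob");st(255,285,248,282,.07,.09,"pot2 knob")
st(350,425,185,275,.085,.12,"tray bow");st(350,425,185,275,.006,.12,"tray")
st(350,425,185,275,.030,.041,"tray walls")
st(430,512,190,285,.07,.09,"tub");st(375,408,240,270,.03,.05,"rolls")
st(200,425,140,295,-.005,.004,"table")
E
```

```text
top_a bar 150 [0.6073 0.329  0.1019] rect [608.1 329.9] [15.2 59.9] 49.5 z [0.09  0.108]
top_b bar 147 [0.4617 0.3409 0.1016] rect [462.1 341.1] [15.2 59.3] 43.6 z [0.091 0.108]
top_a dome 499 [0.6062 0.328  0.0715] rect [608.6 329.4] [80.  78.5] 44.1 z [0.066 0.077]
top_b dome 540 [0.4612 0.3392 0.0711] rect [461.6 341.9] [77.9 79.8] 1.0 z [0.065 0.077]
base1 rim 118 [0.6197 0.193  0.049 ] rect [620.9 194.1] [73.7 72.5] 28.0 z [0.044 0.055]
base2 rim 109 [0.438  0.0504 0.0496] rect [438.   50.1] [78.3 70.9] 87.9 z [0.044 0.055]
base1 foot 521 [0.6203 0.1957 0.0044] rect [622.4 195.4] [125.5 120.8] 88.5 z [0.002 0.007]
base2 foot 632 [0.4439 0.0481 0.0043] rect [443.6  47.7] [128.4 128.2] 88.4 z [0.002 0.007]
pot1 knob 66 [0.6105 0.0658 0.0817] rect [610.6  65.8] [21.5 21.2] 88.7 z [0.072 0.088]
pot2 knob 64 [0.453  0.1888 0.0825] rect [453.5 188.4] [22.8 20.5] 43.9 z [0.077 0.088]
tray bow 339 [ 0.526  -0.1341  0.1067] rect [ 526.6 -134.9] [ 17.4 137.6] 7.2 z [0.1   0.112]
tray 2915 [ 0.5368 -0.1341  0.0314] rect [ 547.  -141.7] [211.1 253.1] 87.9 z [0.006 0.108]
tray walls 679 [ 0.4972 -0.1356  0.0359] rect [ 540.1 -133.7] [197.4 138. ] 7.2 z [0.031 0.04 ]
tub 752 [ 0.5067 -0.3675  0.0794] rect [ 504.7 -366. ] [173.6 194.3] 78.6 z [0.072 0.085]
rolls 460 [ 0.4711 -0.1405  0.0389] rect [ 475.7 -143.8] [76.2 91.4] 1.0 z [0.032 0.047]
table 20065 [5.973e-01 7.580e-02 1.000e-04] rect [592.8  68.6] [649.3 443.8] 88.4 z [-0.004  0.004]
```

View pics/c1.png

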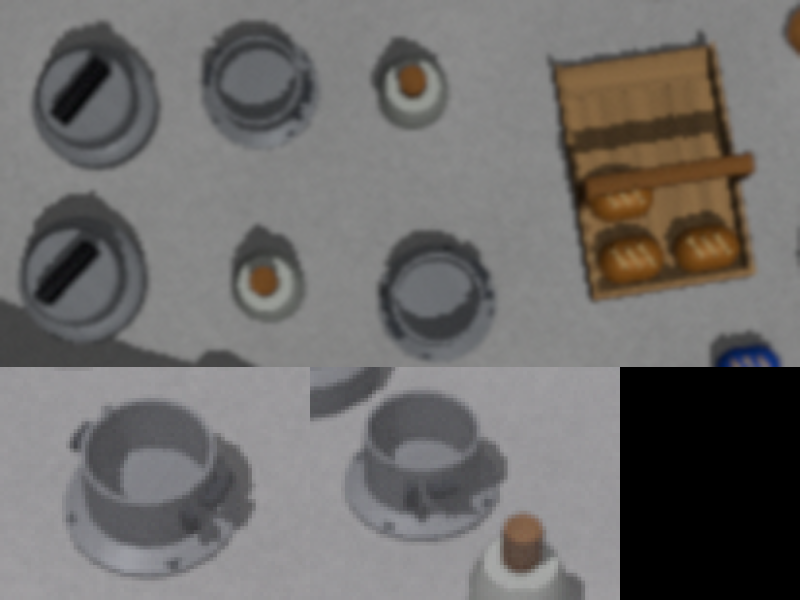

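Lip of the tray is the far end (crop (640,60)), the rolls lie at the back: two at crop (630,258) and (705,248), one at (620,200), so three are visible. They are brown; the blue one is excluded. The tool can only yaw, so I will grip the bow bar lightly and lever the tray against the tub walls.

```bash
cat >> h.py <<'E'
def go(x,y,z,yaw=None):
    """print shift (cm, tool axes) and twist for target TCP and tool-y yaw (deg, mod 180)"""
    s=ctrl.get_state(); M=R.from_quat(s["tcp_rot"]).as_matrix()
    d=M.T@(np.array([x,y,z])-s["eef_pos"])*100
    cy=np.degrees(np.arctan2(M[1,1],M[0,1]))
    if yaw is None: yaw=cy
    opts=[]
    for k in(-1,0,1,2,-2):
        t=cy-yaw+180*k; q5=np.degrees(s["qpos"][5])+t+np.degrees(np.arctan2(y,x)-s["qpos"][0])
        if abs(q5)<155: opts.append((abs(t),t))
    print("t",s["time"],"pos",s["eef_pos"].round(4),"yaw",cy.round(1),"open",round(s["opening"],3),"d",d.round(2),"twist",[round(o[1],1) for o in sorted(opts)])
E
python3 - <<'E'
from h import *
go(.526,-.134,.30,7.2)
# lug directions
P=np.load("topP.npy"); I=np.load("topI.npy").astype(int)
for nm,(cx,cy),(u0,u1,v0,v1) in(("b1",(.6205,.194),(240,295,180,232)),("b2",(.438,.0503),(293,350,240,296))):
    q=P[v0:v1,u0:u1].reshape(-1,3); g=I[v0:v1,u0:u1].sum(-1).reshape(-1)/3
    r=np.hypot(q[:,0]-cx,q[:,1]-cy); a=np.degrees(np.arctan2(q[:,1]-cy,q[:,0]-cx))
    m=(r>.038)&(r<.052)&(q[:,2]>.028)&(q[:,2]<.047)
    print(nm,[(int(x),int(zz*1000),int(rr*1000),int(gg)) for x,zz,rr,gg in sorted(zip(a[m],q[m,2],r[m],g[m]))])
E
```

```text
t 0.1 pos [0.2361 0.6317 0.23  ] yaw 69.5 open 1.0 d [-53.97 -61.59  -6.88] twist [np.float64(62.3)]
b1 [(-133, 36, 43, 70), (-133, 38, 40, 53), (-133, 29, 46, 95), (-132, 42, 46, 64), (-131, 38, 42, 49), (-131, 41, 38, 58), (-129, 42, 44, 55), (-127, 35, 39, 50), (-127, 39, 46, 76), (-126, 41, 42, 57), (-125, 39, 38, 58), (-113, 36, 40, 61), (-112, 45, 46, 68), (-112, 36, 43, 63), (-112, 46, 40, 56), (-109, 40, 42, 51), (-108, 45, 39, 62), (-107, 35, 44, 57), (-106, 41, 41, 50), (-105, 40, 44, 56), (-104, 44, 38, 68), (-103, 44, 41, 52), (-102, 43, 44, 53), (-99, 44, 41, 53), (-98, 40, 38, 69), (-98, 42, 43, 50), (-97, 40, 46, 67), (-95, 44, 40, 55), (-94, 41, 46, 67), (-93, 35, 42, 52), (-90, 40, 45, 74), (-90, 38, 43, 56), (-89, 37, 40, 56), (46, 39, 42, 59), (48, 40, 44, 73), (48, 37, 41, 52), (50, 34, 44, 55), (53, 37, 45, 66), (53, 34, 42, 58), (66, 39, 40, 61), (68, 44, 41, 54), (69, 38, 45, 71), (70, 38, 39, 60), (71, 33, 45, 68), (71, 40, 41, 52), (73, 32, 41, 53), (75, 34, 44, 66), (76, 39, 46, 100), (79, 38, 40, 56), (79, 38, 43, 66), (81, 43, 45, 100), (81, 32, 43, 64), (
[... 504 characters left out ...]
 72), (-55, 38, 42, 54), (-54, 38, 46, 82), (-53, 37, 40, 63), (-52, 45, 43, 57), (-50, 39, 41, 54), (-50, 41, 45, 69), (-48, 45, 39, 65), (-47, 37, 43, 54), (91, 38, 41, 53), (91, 42, 39, 53), (94, 39, 44, 74), (95, 41, 42, 53), (96, 44, 39, 53), (98, 40, 45, 77), (98, 40, 42, 54), (99, 43, 39, 50), (112, 42, 39, 58), (112, 41, 45, 87), (113, 35, 43, 64), (115, 37, 40, 54), (116, 36, 44, 68), (117, 37, 38, 60), (118, 39, 42, 55), (120, 45, 45, 81), (120, 40, 39, 52), (121, 41, 43, 63), (124, 44, 41, 52), (124, 41, 45, 73), (126, 41, 39, 56), (126, 38, 42, 56), (128, 35, 40, 53), (129, 39, 44, 66), (132, 43, 42, 57), (132, 46, 39, 62), (132, 44, 46, 87), (134, 37, 44, 74), (134, 38, 40, 60)]
```

```bash
python3 -m pendant '[{"dz":-7},{"dz":-7},{"dx":-54,"dy":-61.6,"dz":-7,"twist":62.3},{"dx":-54,"dy":-61.6,"dz":-7,"twist":62.3},{"dx":-54,"dy":-61.6,"dz":-7,"twist":62.3},{"dx":-54,"dy":-61.6,"dz":-7,"twist":62.3},{"dx":-54,"dy":-61.6,"dz":-7,"twist":62.3},{"dx":-54,"dy":-61.6,"dz":-7,"twist":62.3},{"dx":-54,"dy":-61.6,"dz":-7,"twist":62.3},{"dx":-54,"dy":-61.6,"dz":-7,"twist":62.3}]' 60; python3 -c "
from h import *
go(.526,-.134,.30,7.2)"
```

```text
t 0.1 pos [0.2361 0.6317 0.23  ] yaw 69.5 open 1.0 d [-53.97 -61.59  -6.88] twist [np.float64(62.3)]$[0]: bad value
```

```bash
python3 -m pendant '[{"dx":0,"dy":0,"dz":-7,"twist":0},{"dx":0,"dy":0,"dz":-7,"twist":0},{"dx":-54,"dy":-61.6,"dz":-7,"twist":62.3},{"dx":-54,"dy":-61.6,"dz":-7,"twist":62.3},{"dx":-54,"dy":-61.6,"dz":-7,"twist":62.3},{"dx":-54,"dy":-61.6,"dz":-7,"twist":62.3},{"dx":-54,"dy":-61.6,"dz":-7,"twist":62.3},{"dx":-54,"dy":-61.6,"dz":-7,"twist":62.3},{"dx":-54,"dy":-61.6,"dz":-7,"twist":62.3},{"dx":-54,"dy":-61.6,"dz":-7,"twist":62.3}]' 60; python3 -c "
from h import *
go(.526,-.134,.30,7.2)"
```

```text
time: 1.35
eef_pos: [0.4134, 0.1627, 0.3007]
tcp_rot: [0.661, 0.75, 0.0, 0.0]
contact_force: [0.9, 0.9, -1.1]
opening: 0.599
finger_force: 0.0
t 1.35 pos [0.4134 0.1627 0.3007] yaw 7.2 open 0.599 d [-30.85   7.44   0.07] twist [np.float64(0.0)]
```

```bash
python3 -m pendant '[{"dx":-30.9,"dy":7.4,"dz":0,"twist":0},{"dx":-30.9,"dy":7.4,"dz":0,"twist":0},{"dx":-30.9,"dy":7.4,"dz":0,"twist":0},{"dx":-30.9,"dy":7.4,"dz":0,"twist":0},{"dx":-30.9,"dy":7.4,"dz":0,"twist":0},{"dx":-30.9,"dy":7.4,"dz":0,"twist":0},{"dx":-30.9,"dy":7.4,"dz":13,"twist":0},{"dx":-30.9,"dy":7.4,"dz":13,"twist":0},{"dx":-30.9,"dy":7.4,"dz":13,"twist":0}]'; python3 -c "
from h import *
go(.526,-.134,.088,7.2)"
```

```text
time: 2.48
eef_pos: [0.5215, -0.1301, 0.1654]
tcp_rot: [0.661, 0.75, -0.002, -0.006]
contact_force: [-0.6, 1.0, -0.3]
opening: 0.601
finger_force: 0.0
t 2.475 pos [ 0.5215 -0.1301  0.1654] yaw 7.2 open 0.601 d [-0.49  0.48  7.73] twist [np.float64(0.0)]
```

```bash
python3 -m pendant '[{"dx":0,"dy":0,"dz":6,"twist":0},{"dx":0,"dy":0,"dz":8.2,"twist":0},{"dx":0,"dy":0,"dz":8.2,"twist":0},{"dx":0,"dy":0,"dz":8.2,"twist":0},{"dx":0,"dy":0,"dz":8.2,"twist":0}]'; python3 -c "
from h import *
go(.526,-.134,.088,7.2)"
```

```text
time: 3.1
eef_pos: [0.5273, -0.1333, 0.092]
tcp_rot: [0.661, 0.75, 0.001, 0.002]
contact_force: [-0.5, 0.3, 0.9]
opening: 0.601
finger_force: 0.0
t 3.1 pos [ 0.5273 -0.1333  0.092 ] yaw 7.2 open 0.601 d [-0.06 -0.14  0.4 ] twist [np.float64(0.0)]
```

Close gently and lift in a second call.

```bash
python3 -m pendant '[{"dx":0,"dy":-0.1,"dz":0.4,"twist":0},{"dx":0,"dy":-0.1,"dz":0.4,"twist":0},{"dx":0,"dy":-0.1,"dz":0.4,"twist":0},{"dx":0,"dy":-0.1,"dz":0.4,"twist":0},{"dx":0,"dy":-0.1,"dz":0.4,"twist":0},{"dx":0,"dy":-0.1,"dz":0.4,"twist":0}]' 5 30 && python3 -m pendant '[{"dx":0,"dy":0,"dz":-2,"twist":0},{"dx":0,"dy":0,"dz":-5,"twist":0},{"dx":0,"dy":0,"dz":-10,"twist":0},{"dx":0,"dy":0,"dz":-14,"twist":0},{"dx":0,"dy":0,"dz":-16,"twist":0},{"dx":0,"dy":0,"dz":-16,"twist":0},{"dx":0,"dy":0,"dz":-16,"twist":0},{"dx":0,"dy":0,"dz":-16,"twist":0}]'; python3 - <<'E'
from h import *
c=shot("side"); s=c["img"][...,::-1]
cv2.imwrite("pics/s2.png",cv2.resize(s[150:450,250:570],(640,600)))
u=np.deg2rad(-11.4); x=np.array([np.cos(u),np.sin(u)])
p=np.array([.505,-.366])+x*(.089-.010-.111-.005)
print(p); go(p[0],p[1],.24,-11.4)
E
```

```text
time: 3.85
eef_pos: [0.5249, -0.1328, 0.0855]
tcp_rot: [0.661, 0.75, 0.0, 0.0]
contact_force: [2.9, 1.2, -0.7]
opening: 0.181
finger_force: 34.1
time: 4.85
eef_pos: [0.5234, -0.1323, 0.2426]
tcp_rot: [0.661, 0.75, -0.001, -0.002]
contact_force: [-0.2, -0.6, -4.4]
opening: 0.177
finger_force: 33.6
[ 0.46872997 -0.35868668]
t 4.9 pos [ 0.5237 -0.1324  0.2431] yaw 7.2 open 0.176 d [-21.76  -8.29   0.29] twist [np.float64(18.6), np.float64(198.6)]
```

View pics/s2.png

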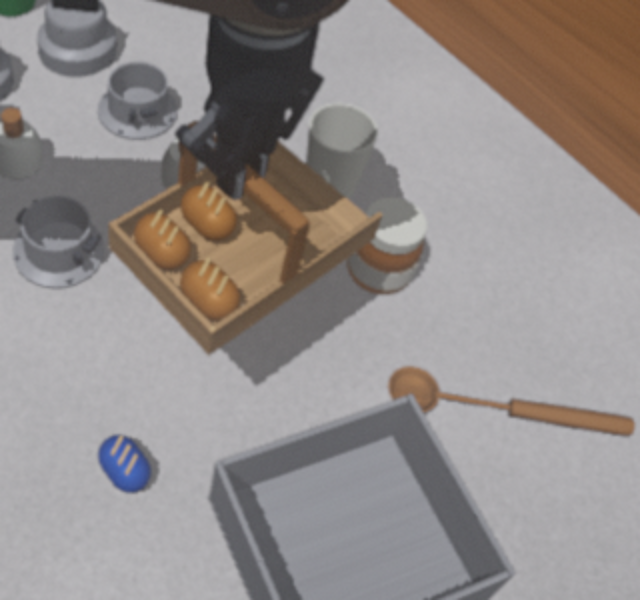

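The picture shows the tray level in the grip at (240,260) with three brown rolls, and the tub clear at (360,520). I carry it over the tub now.

```bash
python3 -m pendant '[{"dx":-4,"dy":-1.5,"dz":0,"twist":4},{"dx":-9,"dy":-3.5,"dz":0,"twist":8},{"dx":-14,"dy":-5.4,"dz":0,"twist":12},{"dx":-19,"dy":-7.2,"dz":0,"twist":16},{"dx":-21.8,"dy":-8.3,"dz":0,"twist":18.6},{"dx":-21.8,"dy":-8.3,"dz":0,"twist":18.6},{"dx":-21.8,"dy":-8.3,"dz":0,"twist":18.6},{"dx":-21.8,"dy":-8.3,"dz":4,"twist":18.6},{"dx":-21.8,"dy":-8.3,"dz":4,"twist":18.6},{"dx":-21.8,"dy":-8.3,"dz":4,"twist":18.6}]' && python3 - <<'E'
from h import *
c=shot("side"); s=c["img"][...,::-1]
ct=shot("top");P=cloud(ct)
q=P[170:300,360:520].reshape(-1,3);I=ct["img"][170:300,360:520].reshape(-1,3).astype(int)
w=(I[:,0]-I[:,2]>30)&(q[:,2]>.09); print("wood",np.percentile(q[w],[1,50,99],axis=0).round(3).tolist())
cv2.imwrite("pics/s3.png",np.hstack([cv2.resize(s[230:480,280:530],(400,400)),cv2.resize(ct["img"][160:310,370:520,::-1],(400,400))]))
go(.4687,-.3587,.20,-11.4)
E
```

```text
time: 6.15
eef_pos: [0.4701, -0.3589, 0.2061]
tcp_rot: [0.773, 0.634, 0.0, 0.0]
contact_force: [0.6, 1.0, -4.4]
opening: 0.178
finger_force: 33.5
wood [[0.401, -0.423, 0.122], [0.518, -0.334, 0.135], [0.582, -0.224, 0.513]]
t 6.25 pos [ 0.4705 -0.3598  0.2074] yaw -11.4 open 0.183 d [ 0.07 -0.2   0.74] twist [np.float64(0.0), np.float64(180.0)]
```

View pics/s3.png

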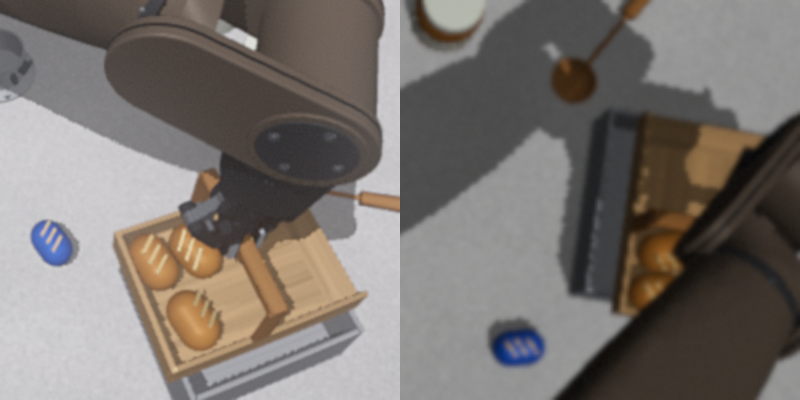

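```bash
python3 -m pendant '[{"dx":0.1,"dy":-0.2,"dz":2.5,"twist":0},{"dx":0.1,"dy":-0.2,"dz":4,"twist":0},{"dx":0.1,"dy":0.3,"dz":4.5,"twist":0},{"dx":0.1,"dy":1,"dz":5,"twist":0},{"dx":0.1,"dy":1.8,"dz":5.5,"twist":0},{"dx":0.1,"dy":2.6,"dz":6.3,"twist":0},{"dx":0.1,"dy":3.3,"dz":7,"twist":0},{"dx":0.1,"dy":3.6,"dz":7.6,"twist":0},{"dx":0.1,"dy":3.6,"dz":7.6,"twist":0},{"dx":0.1,"dy":3.6,"dz":7.6,"twist":0}]' - 20 && python3 - <<'E'
from h import *
c=shot("side"); s=c["img"][...,::-1]
cv2.imwrite("pics/s4.png",cv2.resize(s[230:480,280:530],(500,500)))
go(.4687,-.3587,.20,-11.4)
E
```

```text
time: 7.5
eef_pos: [0.506, -0.3673, 0.1346]
tcp_rot: [0.773, 0.634, -0.001, 0.001]
contact_force: [-1.4, 2.4, 11.3]
opening: 0.18
finger_force: 105.0
t 7.55 pos [ 0.5059 -0.3673  0.1345] yaw -11.3 open 0.181 d [ 0.09 -3.82 -6.55] twist [np.float64(0.1), np.float64(180.1)]
```

View pics/s4.png

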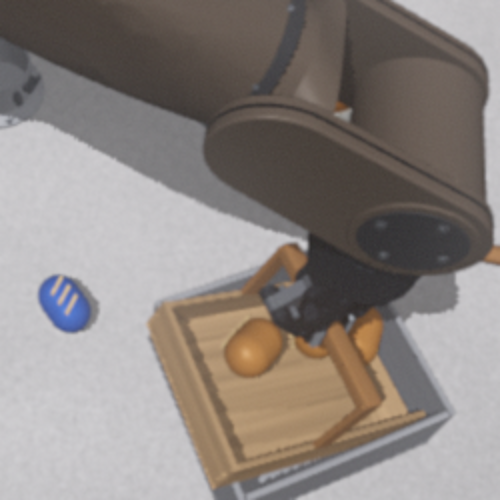

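```bash
cat >> h.py <<'E'
def tilt():
    """tray floor plane fit from side view: normal tilt and pose of floor points"""
    c=shot("side"); P=cloud(c); I=c["img"].astype(int)
    hsv=cv2.cvtColor(c["img"],cv2.COLOR_RGB2HSV)
    m=(hsv[...,0]>8)&(hsv[...,0]<22)&(hsv[...,1]>60)&(hsv[...,1]<150)&(P[...,2]>.005)
    m&=(abs(P[...,0]-.5)<.2)&(P[...,1]<-.02)&(P[...,1]>-.55)
    q=P[m]; rng=np.random.default_rng(0); best=None
    for _ in range(300):
        a=q[rng.choice(len(q),3,False)]; n=np.cross(a[1]-a[0],a[2]-a[0]); n/=np.linalg.norm(n)+1e-9
        k=abs((q-a[0])@n)<.003
        if best is None or k.sum()>best.sum(): best=k
    b=q[best]; n=np.linalg.svd(b-b.mean(0),full_matrices=False)[2][2]; n*=np.sign(n[2])
    print("tilt",np.degrees(np.arccos(n[2])).round(1),"n",n.round(3),"inl",len(b),len(q),"mean",b.mean(0).round(3))
    return c
E
python3 -c "
from h import *
tilt()"
```

```text
tilt 21.1 n [ 0.353 -0.068  0.933] inl 3672 8437 mean [ 0.464 -0.366  0.066]
```

```bash
python3 -m pendant '[{"dx":0,"dy":1.2,"dz":-0.2,"twist":0},{"dx":0,"dy":2.4,"dz":-0.5,"twist":0},{"dx":0,"dy":3.4,"dz":-0.8,"twist":0},{"dx":0,"dy":4.5,"dz":-1.2,"twist":0},{"dx":0,"dy":5.5,"dz":-1.6,"twist":0},{"dx":0,"dy":6.5,"dz":-1.9,"twist":0},{"dx":0,"dy":7.4,"dz":-2.1,"twist":0},{"dx":0,"dy":8.2,"dz":-2.2,"twist":0},{"dx":0,"dy":9,"dz":-2.2,"twist":0},{"dx":0,"dy":9,"dz":-2.2,"twist":0}]' - 20 && python3 - <<'E'
from h import *
c=tilt(); s=c["img"][...,::-1]
cv2.imwrite("pics/s5.png",cv2.resize(s[230:480,280:530],(500,500)))
go(.506,-.367,.155,-11.4)
E
```

```text
time: 8.85
eef_pos: [0.5905, -0.3826, 0.1486]
tcp_rot: [0.773, 0.634, -0.003, -0.005]
contact_force: [-5.9, 0.5, -7.2]
opening: 0.18
finger_force: 86.2
tilt 30.2 n [-0.49   0.115  0.864] inl 2221 7600 mean [ 0.478 -0.365  0.193]
t 8.9 pos [ 0.5904 -0.3826  0.1485] yaw -11.3 open 0.173 d [-0.13 -8.58 -0.56] twist [np.float64(0.1)]
```

View pics/s5.png

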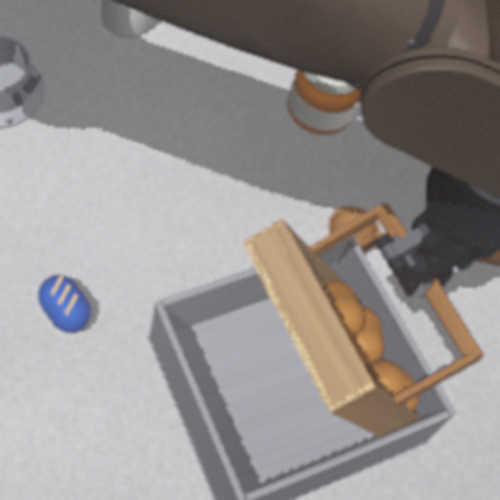

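The tray stands at about 60° against the far wall, with the rolls at the lip at (365,345). I hold it harder and back away so they drop out.

```bash
python3 -m pendant '[{"dx":0,"dy":0,"dz":0,"twist":0},{"dx":0,"dy":-1,"dz":-1,"twist":0},{"dx":0,"dy":-2.5,"dz":-2,"twist":0},{"dx":0,"dy":-4.5,"dz":-3,"twist":0},{"dx":0,"dy":-6.5,"dz":-4,"twist":0},{"dx":0,"dy":-6.5,"dz":-4,"twist":0},{"dx":0,"dy":-6.5,"dz":-4,"twist":0},{"dx":0,"dy":-6.5,"dz":-4,"twist":0}]' - 90 && python3 - <<'E'
from h import *
c=tilt(); s=c["img"][...,::-1]
cv2.imwrite("pics/s6.png",cv2.resize(s[230:480,280:530],(400,400)))
go(.506,-.367,.155,-11.4)
E
```

```text
time: 9.9
eef_pos: [0.5303, -0.3706, 0.1913]
tcp_rot: [0.774, 0.633, 0.0, 0.0]
contact_force: [0.5, -0.4, -3.4]
opening: 0.181
finger_force: 96.4
tilt 33.5 n [-0.541  0.114  0.833] inl 2573 9461 mean [ 0.416 -0.354  0.227]
t 9.95 pos [ 0.5301 -0.3705  0.191 ] yaw -11.4 open 0.18 d [-0.13 -2.44  3.6 ] twist [np.float64(0.0)]
```

View pics/s6.png

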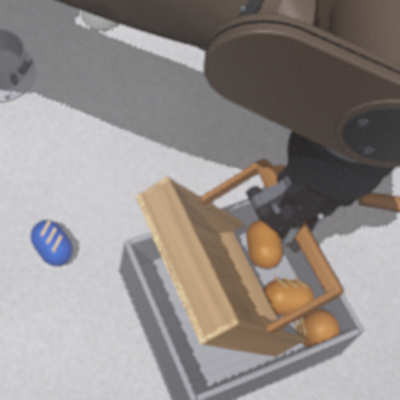

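All three rolls lie in the tub at (265,245), (288,297) and (318,327), and the tray is empty. I lift it away.

```bash
python3 -m pendant '[{"dx":0,"dy":0,"dz":-5,"twist":0},{"dx":0,"dy":0,"dz":-10,"twist":0},{"dx":0,"dy":0,"dz":-10,"twist":0}]' && python3 -c "
from h import *
go(.615,-.12,.20,7.2)"
```

```text
time: 10.32
eef_pos: [0.5319, -0.3724, 0.2979]
tcp_rot: [0.774, 0.634, 0.001, 0.006]
contact_force: [0.2, -0.8, -3.4]
opening: 0.179
finger_force: 96.4
t 10.325 pos [ 0.5319 -0.3724  0.2979] yaw -11.4 open 0.179 d [26.44  3.06  9.65] twist [np.float64(-18.6)]
```

```bash
python3 -m pendant '[{"dx":5,"dy":0.5,"dz":0,"twist":-4},{"dx":10,"dy":1,"dz":0,"twist":-8},{"dx":16,"dy":2,"dz":0,"twist":-12},{"dx":22,"dy":2.6,"dz":0,"twist":-16},{"dx":26.4,"dy":3.1,"dz":0,"twist":-18.6},{"dx":26.4,"dy":3.1,"dz":5,"twist":-18.6},{"dx":26.4,"dy":3.1,"dz":10,"twist":-18.6},{"dx":26.4,"dy":3.1,"dz":14,"twist":-18.6},{"dx":26.4,"dy":3.1,"dz":14,"twist":-18.6},{"dx":26.4,"dy":3.1,"dz":14,"twist":-18.6}]' && python3 -c "
from h import *
tilt();go(.615,-.12,.12,7.2)"
```

```text
time: 11.58
eef_pos: [0.6128, -0.1181, 0.1521]
tcp_rot: [0.661, 0.75, 0.0, 0.001]
contact_force: [0.5, -0.1, -2.8]
opening: 0.18
finger_force: 96.3
tilt 29.3 n [ 0.439 -0.216  0.872] inl 2681 9059 mean [ 0.457 -0.07   0.53 ]
t 11.625 pos [ 0.6135 -0.1184  0.1535] yaw 7.2 open 0.182 d [-0.17  0.12  3.35] twist [np.float64(0.0)]
```

```bash
python3 -m pendant '[{"dx":0,"dy":0,"dz":3.3,"twist":0},{"dx":0,"dy":-1.5,"dz":3.6,"twist":0},{"dx":0,"dy":-3,"dz":3.8,"twist":0},{"dx":0,"dy":-4.5,"dz":4,"twist":0},{"dx":0,"dy":-6,"dz":4.2,"twist":0},{"dx":0,"dy":-7.5,"dz":4.5,"twist":0},{"dx":0,"dy":-9,"dz":4.9,"twist":0},{"dx":0,"dy":-10.6,"dz":5.6,"twist":0},{"dx":0,"dy":-12,"dz":6.4,"twist":0},{"dx":0,"dy":-12.5,"dz":6.8,"twist":0}]' - 20 && python3 - <<'E'
from h import *
c=tilt(); s=c["img"][...,::-1]
cv2.imwrite("pics/s7.png",cv2.resize(s[130:380,240:490],(400,400)))
go(.506,-.367,.155,-11.4)
E
```

```text
time: 12.88
eef_pos: [0.4883, -0.1342, 0.0846]
tcp_rot: [0.662, 0.75, 0.0, 0.001]
contact_force: [-1.6, -2.2, -2.2]
opening: 0.184
finger_force: 46.0
tilt 2.3 n [0.039 0.013 0.999] inl 3218 7908 mean [ 0.485 -0.141  0.01 ]
t 12.925 pos [ 0.4873 -0.1338  0.0832] yaw 7.2 open 0.183 d [-23.38  -1.06  -7.17] twist [np.float64(18.6)]
```

View pics/s7.png

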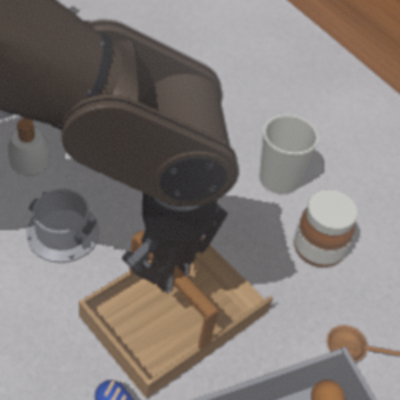

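Tray is nearly flat at (175,315), tilt 2.3°. I release it, rise, and measure everything again.

```bash
python3 -m pendant '[{"dx":0,"dy":0,"dz":0,"twist":0},{"dx":0,"dy":0,"dz":0,"twist":0},{"dx":0,"dy":0,"dz":0,"twist":0},{"dx":0,"dy":0,"dz":-6,"twist":0},{"dx":0,"dy":0,"dz":-12,"twist":0},{"dx":0,"dy":0,"dz":-18,"twist":0},{"dx":0,"dy":0,"dz":-22,"twist":0},{"dx":22,"dy":0,"dz":-22,"twist":0},{"dx":22,"dy":0,"dz":-22,"twist":0},{"dx":22,"dy":0,"dz":-22,"twist":0}]' 60 && cat > meas.py <<'E'
from h import *
def comp(P,m,nm,zl,zh,amin,r=None):
    k=(m&(P[...,2]>zl)&(P[...,2]<zh)).astype(np.uint8)
    n,l,st,ce=cv2.connectedComponentsWithStats(k)
    for i in range(1,n):
        if st[i,4]<amin: continue
        q=P[l==i]; rc=cv2.minAreaRect((q[:,:2]*1000).astype(np.float32))
        w,h=rc[1]; a=rc[2] if w>h else rc[2]+90
        print(nm,ce[i].round(),st[i,4],"ctr",np.round(rc[0],1),"size",np.round((w,h),1),"longaxis",round(a,1),"z",np.median(q[:,2]).round(3))
def meas():
    c=shot("top"); P=cloud(c); I=c["img"].astype(int); hsv=cv2.cvtColor(c["img"],cv2.COLOR_RGB2HSV)
    A=(P[...,0]>.36)&(P[...,0]<.75)&(P[...,1]>-.02)&(P[...,1]<.42)
    comp(P,A&(I.max(-1)<60),"bar",.085,.125,60)
    comp(P,A&(hsv[...,1]>90)&(hsv[...,0]<20),"knob",.068,.095,25)
    B=(P[...,0]>.36)&(P[...,0]<.75)&(P[...,1]>-.3)&(P[...,1]<-.0)
    comp(P,B&(hsv[...,1]>70),"bow",.09,.12,100)
    return c
E
python3 - <<'E'
from meas import *
c=meas(); tilt(); s=c["img"][...,::-1]
cv2.imwrite("pics/t8.png",cv2.resize(s[170:310,180:520],(800,330),interpolation=3))
go(.61,.066,.3)
E
```

```text
time: 14.18
eef_pos: [0.4643, 0.0542, 0.3037]
tcp_rot: [0.662, 0.75, 0.0, 0.0]
contact_force: [0.9, 0.2, 0.6]
opening: 0.598
finger_force: 0.0
bar [221. 196.] 148 ctr [637.1 310.5] size [15.8 58.6] longaxis 138.4 z 0.103
bar [210. 261.] 136 ctr [462.4 341. ] size [14.6 58.7] longaxis 136.1 z 0.103
knob [313. 204.] 53 ctr [610.   65.7] size [19.5 19.3] longaxis 40.7 z 0.082
knob [269. 264.] 49 ctr [453. 187.] size [19.8 18.9] longaxis 61.7 z 0.082
bow [391. 247.] 326 ctr [ 486.6 -135.9] size [ 17.4 135.8] longaxis 97.2 z 0.107
tilt 0.6 n [-0.009  0.005  1.   ] inl 2252 7086 mean [ 0.506 -0.142  0.007]
t 14.275 pos [0.4636 0.0575 0.3037] yaw 7.7 open 0.601 d [-1.11 14.62  0.37] twist [np.float64(0.0)]
```

View pics/t8.png

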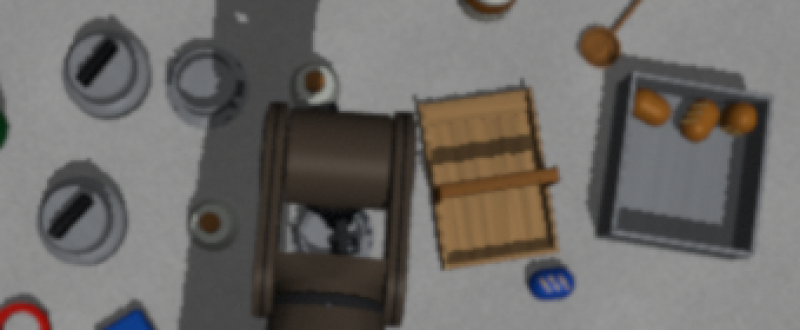

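The rolls are in the tub, the tray is flat (0.6°), the blue roll stands clear. top_a was knocked to (0.637,0.311). Now pot 1 at (0.610,0.066).

```bash
python3 -m pendant '[{"dx":-1.1,"dy":14.6,"dz":0,"twist":0},{"dx":-1.1,"dy":14.6,"dz":0,"twist":0},{"dx":-1.1,"dy":14.6,"dz":0,"twist":0},{"dx":-1.1,"dy":14.6,"dz":8,"twist":0},{"dx":-1.1,"dy":14.6,"dz":14,"twist":0},{"dx":-1.1,"dy":14.6,"dz":18,"twist":0},{"dx":-1.1,"dy":14.6,"dz":18,"twist":0},{"dx":-1.1,"dy":14.6,"dz":18,"twist":0},{"dx":-1.1,"dy":14.6,"dz":18,"twist":0}]' 60; python3 -c "
from h import *
go(.6101,.0657,.061)"
```

```text
time: 15.4
eef_pos: [0.6133, 0.0596, 0.1274]
tcp_rot: [0.661, 0.75, 0.002, 0.003]
contact_force: [0.1, -0.2, -0.8]
opening: 0.598
finger_force: 0.0
t 15.4 pos [0.6133 0.0596 0.1274] yaw 7.2 open 0.598 d [ 0.66 -0.29  6.63] twist [np.float64(0.0)]
```

```bash
python3 -m pendant '[{"dx":0.65,"dy":-0.3,"dz":0,"twist":0},{"dx":0.65,"dy":-0.3,"dz":4,"twist":0},{"dx":0.65,"dy":-0.3,"dz":6.6,"twist":0},{"dx":0.65,"dy":-0.3,"dz":6.6,"twist":0},{"dx":0.65,"dy":-0.3,"dz":6.6,"twist":0},{"dx":0.65,"dy":-0.3,"dz":6.6,"twist":0}]' 60; python3 -c "
from h import *
go(.6101,.0657,.061)"
```

```text
time: 16.15
eef_pos: [0.6085, 0.066, 0.0595]
tcp_rot: [0.661, 0.75, 0.001, 0.001]
contact_force: [-0.5, 0.1, -0.8]
opening: 0.599
finger_force: 0.0
t 16.15 pos [0.6085 0.066  0.0595] yaw 7.2 open 0.599 d [-0.05  0.16 -0.15] twist [np.float64(0.0)]
```

```bash
python3 -m pendant '[{"dx":0,"dy":0.1,"dz":0,"twist":0},{"dx":0,"dy":0.1,"dz":0,"twist":0},{"dx":0,"dy":0.1,"dz":0,"twist":0},{"dx":0,"dy":0.1,"dz":0,"twist":0},{"dx":0,"dy":0.1,"dz":0,"twist":0},{"dx":0,"dy":0.1,"dz":-3,"twist":0},{"dx":0,"dy":0.1,"dz":-8,"twist":0},{"dx":0,"dy":0.1,"dz":-10,"twist":0},{"dx":0,"dy":0.1,"dz":-10,"twist":0}]' 10 40; python3 -c "
from h import *
go(.6207,.1941,.160)"
```

```text
time: 17.27
eef_pos: [0.6079, 0.066, 0.1574]
tcp_rot: [0.661, 0.75, 0.0, 0.0]
contact_force: [-0.6, -0.0, -4.6]
opening: 0.264
finger_force: 40.1
t 17.275 pos [0.6079 0.066  0.1574] yaw 7.2 open 0.264 d [12.55  2.87 -0.26] twist [np.float64(0.0)]
```

```bash
python3 -m pendant '[{"dx":4,"dy":1,"dz":0,"twist":0},{"dx":8,"dy":2,"dz":0,"twist":0},{"dx":12.6,"dy":2.9,"dz":0,"twist":0},{"dx":12.6,"dy":2.9,"dz":0,"twist":0},{"dx":12.6,"dy":2.9,"dz":0,"twist":0},{"dx":12.6,"dy":2.9,"dz":0,"twist":0},{"dx":12.6,"dy":2.9,"dz":3,"twist":0},{"dx":12.6,"dy":2.9,"dz":3,"twist":0},{"dx":12.6,"dy":2.9,"dz":3,"twist":0}]'; python3 - <<'E'
from h import *
go(.6207,.1941,.069)
c=shot("side");P=cloud(c);I=c["img"].astype(int)
# white pot body in side view
m=(P[...,2]>.07)&(P[...,2]<.10)&(np.hypot(P[...,0]-.6207,P[...,1]-.1941)<.05)&(I.min(-1)>120)
q=P[m];
def fit(q):
    A=np.c_[2*q[:,:2],np.ones(len(q))];s=np.linalg.lstsq(A,(q[:,:2]**2).sum(1),rcond=None)[0];return s[:2],np.sqrt(s[2]+s[:2]@s[:2])
if len(q)>20: print("pot circ",len(q),fit(q))
# base cup outer wall in side view, rim
m=(P[...,2]>.012)&(P[...,2]<.030)&(abs(np.hypot(P[...,0]-.6207,P[...,1]-.1941)-.037)<.006)
q=P[m]; print("base circ",len(q),fit(q))
E
```

```text
time: 18.4
eef_pos: [0.6213, 0.194, 0.1278]
tcp_rot: [0.662, 0.75, 0.0, 0.0]
contact_force: [0.5, -0.2, -3.3]
opening: 0.265
finger_force: 40.1
t 18.4 pos [0.6213 0.194  0.1278] yaw 7.1 open 0.265 d [ 0.01 -0.06  5.88] twist [np.float64(0.0)]
base circ 205 (array([0.61754029, 0.19371833]), np.float64(0.03550536378999331))
```

```bash
python3 -m pendant '[{"dx":0,"dy":0,"dz":1.5,"twist":0},{"dx":0,"dy":0,"dz":3,"twist":0},{"dx":0,"dy":0,"dz":4.5,"twist":0},{"dx":0,"dy":0,"dz":5.9,"twist":0},{"dx":0,"dy":0,"dz":5.9,"twist":0},{"dx":0,"dy":0,"dz":5.9,"twist":0}]'; python3 -c "
from h import *
go(.6207,.1941,.0675)"
```

```text
time: 19.2
eef_pos: [0.6208, 0.1947, 0.0681]
tcp_rot: [0.661, 0.75, -0.0, -0.0]
contact_force: [-0.5, -0.1, -3.4]
opening: 0.263
finger_force: 40.3
t 19.2 pos [0.6208 0.1947 0.0681] yaw 7.2 open 0.263 d [-0.06 -0.02  0.06] twist [np.float64(0.0)]
```

Went in freely. Release, rise, and go to above pot 2.

```bash
python3 -m pendant '[{"dx":0,"dy":0,"dz":0,"twist":0},{"dx":0,"dy":0,"dz":0,"twist":0},{"dx":0,"dy":0,"dz":0,"twist":0},{"dx":0,"dy":0,"dz":-5,"twist":0},{"dx":0,"dy":0,"dz":-10,"twist":0},{"dx":0,"dy":0,"dz":-15,"twist":0},{"dx":0,"dy":0,"dz":-20,"twist":0},{"dx":0,"dy":-15,"dz":-20,"twist":0},{"dx":0,"dy":-15,"dz":-20,"twist":0},{"dx":0,"dy":-15,"dz":-20,"twist":0}]' 60; python3 -c "
from meas import *
meas();go(.4531,.1877,.061)"
```

```text
time: 20.45
eef_pos: [0.4694, 0.1758, 0.2683]
tcp_rot: [0.661, 0.75, -0.0, -0.0]
contact_force: [0.6, 0.5, 0.5]
opening: 0.602
finger_force: 0.0
bar [221. 196.] 145 ctr [636.8 310.4] size [15.4 58.6] longaxis 139.7 z 0.102
bar [210. 261.] 141 ctr [462.5 341.4] size [15.  59.8] longaxis 133.9 z 0.103
knob [266. 201.] 52 ctr [620.6 193.8] size [20.9 19.3] longaxis 43.1 z 0.089
bow [391. 247.] 328 ctr [ 486.5 -135.5] size [ 16.7 135.1] longaxis 97.2 z 0.107
t 20.5 pos [0.468  0.1759 0.2685] yaw 7.3 open 0.597 d [ 1.36 -1.3  20.75] twist [np.float64(0.0)]
```

```bash
python3 -m pendant '[{"dx":1.35,"dy":-1.3,"dz":6,"twist":0},{"dx":1.35,"dy":-1.3,"dz":12,"twist":0},{"dx":1.35,"dy":-1.3,"dz":14,"twist":0},{"dx":1.35,"dy":-1.3,"dz":14,"twist":0},{"dx":1.35,"dy":-1.3,"dz":14,"twist":0}]' 60; python3 -c "
from h import *
go(.4531,.1877,.061)"
```

```text
time: 21.12
eef_pos: [0.4591, 0.1879, 0.13]
tcp_rot: [0.661, 0.75, 0.001, 0.001]
contact_force: [-0.3, -0.5, 1.1]
opening: 0.598
finger_force: 0.0
t 21.125 pos [0.4591 0.1879 0.13  ] yaw 7.2 open 0.598 d [ 0.05 -0.62  6.9 ] twist [np.float64(0.0)]
```

```bash
python3 -m pendant '[{"dx":0.05,"dy":-0.6,"dz":0,"twist":0},{"dx":0.05,"dy":-0.6,"dz":4,"twist":0},{"dx":0.05,"dy":-0.6,"dz":6.7,"twist":0},{"dx":0.05,"dy":-0.6,"dz":6.7,"twist":0},{"dx":0.05,"dy":-0.6,"dz":6.7,"twist":0},{"dx":0.05,"dy":-0.6,"dz":6.7,"twist":0}]' 60; python3 -c "
from h import *
go(.4531,.1877,.061)"
```

```text
time: 21.88
eef_pos: [0.453, 0.1877, 0.0632]
tcp_rot: [0.661, 0.75, 0.001, 0.001]
contact_force: [0.2, -0.5, 0.2]
opening: 0.601
finger_force: 0.0
t 21.875 pos [0.453  0.1877 0.0632] yaw 7.2 open 0.601 d [-0.    0.01  0.22] twist [np.float64(0.0)]
```

```bash
python3 -m pendant '[{"dx":0,"dy":0,"dz":0.2,"twist":0},{"dx":0,"dy":0,"dz":0.2,"twist":0},{"dx":0,"dy":0,"dz":0.2,"twist":0},{"dx":0,"dy":0,"dz":0.2,"twist":0},{"dx":0,"dy":0,"dz":0.2,"twist":0},{"dx":0,"dy":0,"dz":-3,"twist":0},{"dx":0,"dy":0,"dz":-6,"twist":0},{"dx":0,"dy":0,"dz":-7,"twist":0},{"dx":0,"dy":0,"dz":-7,"twist":0},{"dx":0,"dy":0,"dz":-7,"twist":0}]' 10 40; python3 -c "
from h import *
go(.4380,.0501,.13)"
```

```text
time: 23.12
eef_pos: [0.4502, 0.1871, 0.1293]
tcp_rot: [0.661, 0.75, -0.001, -0.001]
contact_force: [0.1, 0.9, -3.0]
opening: 0.265
finger_force: 40.3
t 23.125 pos [0.4502 0.1871 0.1293] yaw 7.2 open 0.265 d [-13.44  -2.93  -0.05] twist [np.float64(0.0)]
```

```bash
python3 -m pendant '[{"dx":-4,"dy":-1,"dz":0,"twist":0},{"dx":-8,"dy":-1.9,"dz":0,"twist":0},{"dx":-12,"dy":-2.7,"dz":0,"twist":0},{"dx":-13.4,"dy":-2.9,"dz":0,"twist":0},{"dx":-13.4,"dy":-2.9,"dz":0,"twist":0},{"dx":-13.4,"dy":-2.9,"dz":0,"twist":0},{"dx":-13.4,"dy":-2.9,"dz":0,"twist":0}]'; python3 -c "
from h import *
go(.4380,.0501,.07)"
```

```text
time: 24.0
eef_pos: [0.4395, 0.0517, 0.1311]
tcp_rot: [0.661, 0.751, -0.0, -0.0]
contact_force: [0.3, -0.1, -2.7]
opening: 0.265
finger_force: 40.2
t 24.0 pos [0.4395 0.0517 0.1311] yaw 7.3 open 0.265 d [-0.14 -0.17  6.11] twist [np.float64(0.0)]
```

```bash
python3 -m pendant '[{"dx":-0.1,"dy":-0.15,"dz":0,"twist":0},{"dx":-0.1,"dy":-0.15,"dz":1.5,"twist":0},{"dx":-0.1,"dy":-0.15,"dz":3,"twist":0},{"dx":-0.1,"dy":-0.15,"dz":4.5,"twist":0},{"dx":-0.1,"dy":-0.15,"dz":6,"twist":0},{"dx":-0.1,"dy":-0.15,"dz":6,"twist":0},{"dx":-0.1,"dy":-0.15,"dz":6,"twist":0}]'; python3 -c "
from h import *
go(.4380,.0501,.07)"
```

```text
time: 24.88
eef_pos: [0.4385, 0.0496, 0.0715]
tcp_rot: [0.661, 0.75, 0.0, 0.0]
contact_force: [0.3, -0.3, -3.1]
opening: 0.265
finger_force: 40.2
t 24.875 pos [0.4385 0.0496 0.0715] yaw 7.2 open 0.265 d [ 0.06 -0.05  0.15] twist [np.float64(0.0)]
```

```bash
python3 -m pendant '[{"dx":0,"dy":0,"dz":0,"twist":0},{"dx":0,"dy":0,"dz":0,"twist":0},{"dx":0,"dy":0,"dz":0,"twist":0},{"dx":0,"dy":0,"dz":-6,"twist":0},{"dx":0,"dy":0,"dz":-12,"twist":-5},{"dx":0,"dy":0,"dz":-15,"twist":-10},{"dx":20,"dy":0,"dz":-15,"twist":-37.8},{"dx":20,"dy":0,"dz":-15,"twist":-37.8},{"dx":20,"dy":0,"dz":-15,"twist":-37.8},{"dx":20,"dy":0,"dz":-15,"twist":-37.8}]' 60; python3 -c "
from meas import *
meas();go(.4625,.3411,.13,45)"
```

```text
time: 26.12
eef_pos: [0.4122, 0.251, 0.2217]
tcp_rot: [0.38, 0.925, 0.0, 0.0]
contact_force: [-0.8, -0.5, 0.1]
opening: 0.598
finger_force: 0.0
bar [221. 196.] 152 ctr [636.9 311.4] size [16.1 60. ] longaxis 139.8 z 0.103
knob [265. 201.] 51 ctr [621.6 192.7] size [22.5 17.6] longaxis 17.8 z 0.09
knob [321. 267.] 50 ctr [440.7  50.9] size [18.4 21.4] longaxis 177.7 z 0.091
bow [391. 247.] 328 ctr [ 486.5 -136.1] size [ 16.8 136.3] longaxis 97.1 z 0.108
t 26.175 pos [0.4124 0.2507 0.2215] yaw 45.2 open 0.606 d [2.81 9.94 9.16] twist [np.float64(0.2)]
```

```bash
python3 -m pendant '[{"dx":2.8,"dy":9.9,"dz":0,"twist":0.7},{"dx":2.8,"dy":9.9,"dz":0,"twist":0.7},{"dx":2.8,"dy":9.9,"dz":6,"twist":0.7},{"dx":2.8,"dy":9.9,"dz":9,"twist":0.7},{"dx":2.8,"dy":9.9,"dz":9,"twist":0.7},{"dx":2.8,"dy":9.9,"dz":9,"twist":0.7},{"dx":2.8,"dy":9.9,"dz":9,"twist":0.7}]' 60; python3 -c "
from h import *
go(.4625,.3413,.078,44.5)"
```

```text
time: 27.05
eef_pos: [0.465, 0.3381, 0.1339]
tcp_rot: [0.389, 0.921, 0.002, 0.002]
contact_force: [-0.1, 0.5, 0.1]
opening: 0.603
finger_force: 0.0
t 27.05 pos [0.465  0.3381 0.1339] yaw 44.3 open 0.603 d [0.41 0.02 5.59] twist [np.float64(-0.2)]
```

```bash
python3 -m pendant '[{"dx":0.4,"dy":0,"dz":3,"twist":0},{"dx":0.4,"dy":0,"dz":5.5,"twist":0},{"dx":0.4,"dy":0,"dz":5.5,"twist":0},{"dx":0.4,"dy":0,"dz":5.5,"twist":0},{"dx":0.4,"dy":0,"dz":5.5,"twist":0}]' 60; python3 -c "
from h import *
go(.4625,.3413,.078,44.5)"
```

```text
time: 27.68
eef_pos: [0.4618, 0.3413, 0.0783]
tcp_rot: [0.388, 0.922, 0.001, 0.001]
contact_force: [0.4, -0.5, 0.9]
opening: 0.597
finger_force: 0.0
t 27.675 pos [0.4618 0.3413 0.0783] yaw 44.3 open 0.597 d [-0.05  0.05  0.03] twist [np.float64(-0.2)]
```

```bash
python3 -m pendant '[{"dx":0,"dy":0,"dz":0,"twist":0},{"dx":0,"dy":0,"dz":0,"twist":0},{"dx":0,"dy":0,"dz":0,"twist":0},{"dx":0,"dy":0,"dz":0,"twist":0},{"dx":0,"dy":0,"dz":0,"twist":0},{"dx":0,"dy":0,"dz":-3,"twist":0},{"dx":0,"dy":0,"dz":-8,"twist":0},{"dx":0,"dy":0,"dz":-13,"twist":0},{"dx":0,"dy":0,"dz":-13,"twist":0},{"dx":0,"dy":0,"dz":-13,"twist":0}]' 5 60; python3 - <<'E'
from h import *
# base centres from side/top rim again
for n in("top","side"):
    c=shot(n);P=cloud(c)
    for cx,cy in((.438,.0501),(.6207,.1941)):
        r=np.hypot(P[...,0]-cx,P[...,1]-cy); q=P[(P[...,2]>.044)&(P[...,2]<.055)&(abs(r-.0355)<.008)]
        A=np.c_[2*q[:,:2],np.ones(len(q))];s=np.linalg.lstsq(A,(q[:,:2]**2).sum(1),rcond=None)[0]
        print(n,len(q),s[:2].round(4),np.sqrt(s[2]+s[:2]@s[:2]).round(4))
go(.438,.0501,.21,92)
E
```

```text
time: 28.92
eef_pos: [0.4594, 0.3401, 0.2045]
tcp_rot: [0.388, 0.922, -0.001, -0.001]
contact_force: [-0.3, -0.5, -2.5]
opening: 0.154
finger_force: 62.7
top 135 [0.4363 0.0494] 0.0343
top 145 [0.6203 0.1936] 0.0339
side 234 [0.4355 0.0507] 0.0349
side 183 [0.6189 0.1942] 0.0346
t 29.025 pos [0.4589 0.3399 0.2031] yaw 44.3 open 0.15 d [-19.28 -21.74  -0.6 ] twist [np.float64(-47.7), np.float64(132.3)]
```

```bash
python3 -m pendant '[{"dx":-4,"dy":-4.5,"dz":-1,"twist":-9},{"dx":-8,"dy":-9,"dz":-1,"twist":-19},{"dx":-12,"dy":-13.5,"dz":-1,"twist":-29},{"dx":-16,"dy":-18,"dz":-1,"twist":-39},{"dx":-19.3,"dy":-21.8,"dz":-1,"twist":-47.7},{"dx":-19.3,"dy":-21.8,"dz":-1,"twist":-47.7},{"dx":-19.3,"dy":-21.8,"dz":-1,"twist":-47.7},{"dx":-19.3,"dy":-21.8,"dz":-1,"twist":-47.7},{"dx":-19.3,"dy":-21.8,"dz":-1,"twist":-47.7}]'; python3 -c "
from h import *
go(.4372,.05,.12,92)"
```

```text
time: 30.15
eef_pos: [0.4391, 0.0512, 0.2158]
tcp_rot: [-0.018, 1.0, 0.0, -0.001]
contact_force: [-0.1, 0.2, -2.0]
opening: 0.148
finger_force: 62.5
t 30.15 pos [0.4391 0.0512 0.2158] yaw 92.1 open 0.148 d [ 0.19 -0.11  9.58] twist [np.float64(0.1), np.float64(180.1)]
```

```bash
python3 -m pendant '[{"dx":0.2,"dy":-0.1,"dz":0,"twist":0},{"dx":0.2,"dy":-0.1,"dz":4,"twist":0},{"dx":0.2,"dy":-0.1,"dz":7,"twist":0},{"dx":0.2,"dy":-0.1,"dz":9,"twist":0},{"dx":0.2,"dy":-0.1,"dz":9.6,"twist":0},{"dx":0.2,"dy":-0.1,"dz":9.6,"twist":0},{"dx":0.2,"dy":-0.1,"dz":9.6,"twist":0}]'; python3 -c "
from h import *
go(.4372,.05,.103,92)"
```

```text
time: 31.02
eef_pos: [0.4383, 0.0493, 0.1216]
tcp_rot: [-0.018, 1.0, -0.0, 0.001]
contact_force: [0.1, -0.9, -2.2]
opening: 0.151
finger_force: 62.5
t 31.025 pos [0.4383 0.0493 0.1216] yaw 92.0 open 0.151 d [0.11 0.08 1.86] twist [np.float64(0.0), np.float64(180.0)]
```

```bash
python3 -m pendant '[{"dx":0.05,"dy":0.05,"dz":0.6,"twist":0},{"dx":0.05,"dy":0.05,"dz":1.2,"twist":0},{"dx":0.05,"dy":0.05,"dz":1.7,"twist":0},{"dx":0.05,"dy":0.05,"dz":1.9,"twist":0},{"dx":0.05,"dy":0.05,"dz":1.9,"twist":0},{"dx":0.05,"dy":0.05,"dz":1.9,"twist":0}]'; python3 -c "
from h import *
go(.4372,.05,.103,32)"
```

```text
time: 31.78
eef_pos: [0.4368, 0.0498, 0.1015]
tcp_rot: [-0.017, 1.0, 0.0, -0.0]
contact_force: [-1.5, 0.9, 1.4]
opening: 0.151
finger_force: 63.0
t 31.775 pos [0.4368 0.0498 0.1015] yaw 92.0 open 0.151 d [-0.04  0.02 -0.15] twist [np.float64(60.0), np.float64(240.0)]
```

```bash
python3 -m pendant '[{"dx":0,"dy":0,"dz":0,"twist":8},{"dx":0,"dy":0,"dz":0,"twist":16},{"dx":0,"dy":0,"dz":0,"twist":24},{"dx":0,"dy":0,"dz":0,"twist":32},{"dx":0,"dy":0,"dz":0,"twist":40},{"dx":0,"dy":0,"dz":0,"twist":47},{"dx":0,"dy":0,"dz":0,"twist":54},{"dx":0,"dy":0,"dz":0,"twist":60},{"dx":0,"dy":0,"dz":0,"twist":60},{"dx":0,"dy":0,"dz":0,"twist":60}]'; python3 -c "
from h import *
s=ctrl.get_state();print(s['wrist_torque'],s['contact_force'])
go(.4372,.05,.103,32)"
```

```text
time: 33.02
eef_pos: [0.4374, 0.0497, 0.1016]
tcp_rot: [0.484, 0.875, 0.0, 0.001]
contact_force: [0.6, -0.2, -0.9]
opening: 0.155
finger_force: 62.8
[-0.10960737 -0.0628297   0.04128953] [ 0.64399259 -0.19199588 -0.94771537]
t 33.025 pos [0.4374 0.0497 0.1016] yaw 32.1 open 0.155 d [ 0.04  0.   -0.14] twist [np.float64(0.1), np.float64(180.1)]
```

```bash
python3 -m pendant '[{"dx":0,"dy":0,"dz":0,"twist":3},{"dx":0,"dy":0,"dz":0,"twist":5},{"dx":0,"dy":0,"dz":0,"twist":5},{"dx":0,"dy":0,"dz":0,"twist":5}]'; python3 -c "
from h import *
s=ctrl.get_state();print(s['wrist_torque'],s['contact_force'])
go(.4372,.05,.103,32)"
```

```text
time: 33.52
eef_pos: [0.4371, 0.0498, 0.1015]
tcp_rot: [0.522, 0.853, 0.0, 0.0]
contact_force: [0.1, 0.2, 1.2]
opening: 0.15
finger_force: 63.3
[ 0.14286666 -0.06775267  0.56333729] [0.08372497 0.23772448 1.18715895]
t 33.525 pos [0.4371 0.0498 0.1015] yaw 27.1 open 0.15 d [ 0.01  0.01 -0.15] twist [np.float64(-4.9), np.float64(175.1)]
```

The stop is felt (0.56 N m). Release and go to top_a.

```bash
python3 -m pendant '[{"dx":0,"dy":0,"dz":0,"twist":-1},{"dx":0,"dy":0,"dz":0,"twist":-1},{"dx":0,"dy":0,"dz":0,"twist":-1},{"dx":0,"dy":0,"dz":-5,"twist":-1},{"dx":0,"dy":0,"dz":-10,"twist":-1},{"dx":15,"dy":22,"dz":-10,"twist":-22.5},{"dx":15,"dy":22,"dz":-10,"twist":-22.5},{"dx":15,"dy":22,"dz":-10,"twist":-22.5},{"dx":15,"dy":22,"dz":-10,"twist":-22.5},{"dx":15,"dy":22,"dz":-10,"twist":-22.5}]' 60; python3 -c "
from meas import *
meas();go(.637,.311,.13,49.6)"
```

```text
time: 34.78
eef_pos: [0.5655, 0.2861, 0.2005]
tcp_rot: [0.345, 0.939, -0.0, -0.0]
contact_force: [0.4, -0.5, -0.5]
opening: 0.6
finger_force: 0.0
knob [265. 201.] 53 ctr [621.2 193.3] size [21.9 17.9] longaxis 25.3 z 0.089
bow [391. 247.] 328 ctr [ 486.2 -136.1] size [ 16.7 136.3] longaxis 96.7 z 0.107
t 34.825 pos [0.5656 0.2861 0.2005] yaw 49.6 open 0.603 d [-3.83  6.52  7.05] twist [np.float64(0.0)]
```

```bash
python3 -m pendant '[{"dx":-3.8,"dy":6.5,"dz":0,"twist":0},{"dx":-3.8,"dy":6.5,"dz":0,"twist":0},{"dx":-3.8,"dy":6.5,"dz":4,"twist":0},{"dx":-3.8,"dy":6.5,"dz":7,"twist":0},{"dx":-3.8,"dy":6.5,"dz":7,"twist":0},{"dx":-3.8,"dy":6.5,"dz":7,"twist":0},{"dx":-3.8,"dy":6.5,"dz":7,"twist":0}]' 60; python3 -c "
from h import *
go(.637,.311,.078,49.6)"
```

```text
time: 35.7
eef_pos: [0.6371, 0.3082, 0.1342]
tcp_rot: [0.346, 0.938, 0.001, 0.002]
contact_force: [0.3, 0.2, 0.2]
opening: 0.602
finger_force: 0.0
t 35.7 pos [0.6371 0.3082 0.1342] yaw 49.5 open 0.602 d [0.2  0.19 5.62] twist [np.float64(-0.1)]
```

```bash
python3 -m pendant '[{"dx":0.2,"dy":0.2,"dz":3,"twist":0},{"dx":0.2,"dy":0.2,"dz":5.6,"twist":0},{"dx":0.2,"dy":0.2,"dz":5.6,"twist":0},{"dx":0.2,"dy":0.2,"dz":5.6,"twist":0},{"dx":0.2,"dy":0.2,"dz":5.6,"twist":0}]' 60; python3 -c "
from h import *
go(.637,.311,.078,49.6)"
```

```text
time: 36.33
eef_pos: [0.637, 0.3113, 0.0778]
tcp_rot: [0.346, 0.938, 0.001, 0.002]
contact_force: [-0.2, 0.1, -0.2]
opening: 0.6
finger_force: 0.0
t 36.325 pos [0.637  0.3113 0.0778] yaw 49.5 open 0.6 d [-0.02 -0.02 -0.02] twist [np.float64(-0.1)]
```

```bash
python3 -m pendant '[{"dx":0,"dy":0,"dz":0,"twist":0},{"dx":0,"dy":0,"dz":0,"twist":0},{"dx":0,"dy":0,"dz":0,"twist":0},{"dx":0,"dy":0,"dz":0,"twist":0},{"dx":0,"dy":0,"dz":0,"twist":0},{"dx":0,"dy":0,"dz":-3,"twist":0},{"dx":0,"dy":0,"dz":-8,"twist":0},{"dx":0,"dy":0,"dz":-13,"twist":0},{"dx":0,"dy":0,"dz":-13,"twist":0},{"dx":0,"dy":0,"dz":-13,"twist":0}]' 5 60; python3 -c "
from h import *
go(.62,.194,.21,49.5)"
```

```text
time: 37.58
eef_pos: [0.6344, 0.3103, 0.2028]
tcp_rot: [0.346, 0.938, -0.001, -0.002]
contact_force: [0.2, 0.6, -3.3]
opening: 0.154
finger_force: 62.2
t 37.575 pos [0.6344 0.3103 0.2028] yaw 49.5 open 0.154 d [-6.46 -9.78 -0.7 ] twist [np.float64(-0.0), np.float64(180.0)]
```

```bash
python3 -m pendant '[{"dx":-3,"dy":-4.5,"dz":-0.7,"twist":0},{"dx":-6.5,"dy":-9.8,"dz":-0.7,"twist":0},{"dx":-6.5,"dy":-9.8,"dz":-0.7,"twist":0},{"dx":-6.5,"dy":-9.8,"dz":-0.7,"twist":0},{"dx":-6.5,"dy":-9.8,"dz":4,"twist":0},{"dx":-6.5,"dy":-9.8,"dz":8,"twist":0},{"dx":-6.5,"dy":-9.8,"dz":8,"twist":0},{"dx":-6.5,"dy":-9.8,"dz":8,"twist":0},{"dx":-6.5,"dy":-9.8,"dz":8,"twist":0}]'; python3 -c "
from h import *
go(.62,.194,.102,49.5)"
```

```text
time: 38.7
eef_pos: [0.623, 0.1949, 0.1281]
tcp_rot: [0.346, 0.938, 0.001, 0.002]
contact_force: [-0.4, 0.3, -2.6]
opening: 0.152
finger_force: 62.0
t 38.7 pos [0.623  0.1949 0.1281] yaw 49.5 open 0.152 d [ 0.18 -0.27  2.61] twist [np.float64(0.0), np.float64(180.0)]
```

```bash
python3 -m pendant '[{"dx":0.2,"dy":-0.25,"dz":0,"twist":0},{"dx":0.2,"dy":-0.25,"dz":0,"twist":0},{"dx":0.2,"dy":-0.25,"dz":0.7,"twist":0},{"dx":0.2,"dy":-0.25,"dz":1.4,"twist":0},{"dx":0.2,"dy":-0.25,"dz":2.1,"twist":0},{"dx":0.2,"dy":-0.25,"dz":2.6,"twist":0},{"dx":0.2,"dy":-0.25,"dz":2.6,"twist":0},{"dx":0.2,"dy":-0.25,"dz":2.6,"twist":0}]'; python3 -c "
from h import *
go(.62,.194,.102,-11.5)"
```

```text
time: 39.7
eef_pos: [0.6181, 0.1936, 0.1007]
tcp_rot: [0.346, 0.938, -0.0, -0.001]
contact_force: [-4.0, -0.3, 5.3]
opening: 0.152
finger_force: 63.2
t 39.7 pos [0.6181 0.1936 0.1007] yaw 49.5 open 0.152 d [-0.12  0.15 -0.14] twist [np.float64(61.0), np.float64(-119.0)]
```

```bash
python3 -m pendant '[{"dx":-0.1,"dy":0.15,"dz":-0.1,"twist":7},{"dx":-0.1,"dy":0.15,"dz":-0.1,"twist":15},{"dx":-0.1,"dy":0.15,"dz":-0.1,"twist":23},{"dx":-0.1,"dy":0.15,"dz":-0.1,"twist":31},{"dx":-0.1,"dy":0.15,"dz":-0.1,"twist":39},{"dx":-0.1,"dy":0.15,"dz":-0.1,"twist":46},{"dx":-0.1,"dy":0.15,"dz":-0.1,"twist":53},{"dx":-0.1,"dy":0.15,"dz":-0.1,"twist":60},{"dx":-0.1,"dy":0.15,"dz":-0.1,"twist":64},{"dx":-0.1,"dy":0.15,"dz":-0.1,"twist":64}]'; python3 -c "
from h import *
s=ctrl.get_state();print(s['wrist_torque'],s['contact_force'])
go(.62,.194,.102,-11.5)"
```

```text
time: 40.95
eef_pos: [0.6201, 0.1936, 0.1007]
tcp_rot: [0.791, 0.612, -0.0, 0.0]
contact_force: [-2.3, -3.4, 1.3]
opening: 0.152
finger_force: 62.7
[-0.3028405   0.58166871 -0.0718579 ] [-2.30367553 -3.35710261  1.2921227 ]
t 40.95 pos [0.6201 0.1936 0.1007] yaw -14.5 open 0.152 d [ 0.03 -0.02 -0.13] twist [np.float64(-3.0), np.float64(-183.0)]
```

```bash
python3 -m pendant '[{"dx":0,"dy":0,"dz":0,"twist":2},{"dx":0,"dy":0,"dz":0,"twist":3},{"dx":0,"dy":0,"dz":0,"twist":3}]'; python3 -c "
from h import *
s=ctrl.get_state();print(s['wrist_torque'],s['contact_force'])"; python3 -m pendant '[{"dx":0,"dy":0,"dz":0,"twist":2},{"dx":0,"dy":0,"dz":0,"twist":2},{"dx":0,"dy":0,"dz":0,"twist":2},{"dx":0,"dy":0,"dz":-5,"twist":2},{"dx":0,"dy":0,"dz":-11,"twist":2},{"dx":0,"dy":-5,"dz":-17,"twist":2},{"dx":0,"dy":-12,"dz":-20,"twist":2},{"dx":24,"dy":-12,"dz":-20,"twist":2},{"dx":24,"dy":-12,"dz":-20,"twist":2},{"dx":24,"dy":-12,"dz":-20,"twist":2}]' 60; python3 - <<'E'
from meas import *
c=shot("top");P=cloud(c);I=c["img"].astype(int)
A=(P[...,0]>.36)&(P[...,0]<.75)&(P[...,1]>-.02)&(P[...,1]<.42)
comp(P,A&(I.max(-1)<60),"bar",.105,.145,60)
cv2.imwrite("pics/t9.png",cv2.resize(c["img"][170:310,180:520,::-1],(800,330),interpolation=3))
E
```

```text
time: 41.32
eef_pos: [0.6206, 0.1934, 0.1008]
tcp_rot: [0.806, 0.592, 0.0, 0.001]
contact_force: [-1.1, -4.8, 3.1]
opening: 0.153
finger_force: 63.0
[-0.78950399  0.29303428  0.3095908 ] [-1.05595416 -4.81383623  3.10140269]
time: 42.58
eef_pos: [0.5668, 0.4081, 0.2982]
tcp_rot: [0.817, 0.577, 0.001, -0.0]
contact_force: [0.8, -1.0, 0.3]
opening: 0.602
finger_force: 0.0
bar [264. 198.] 142 ctr [622.7 194.2] size [59.9 14.3] longaxis 72.4 z 0.128
bar [321. 267.] 124 ctr [438.5  50.1] size [13.8 57.5] longaxis 118.5 z 0.129
```

View pics/t9.png

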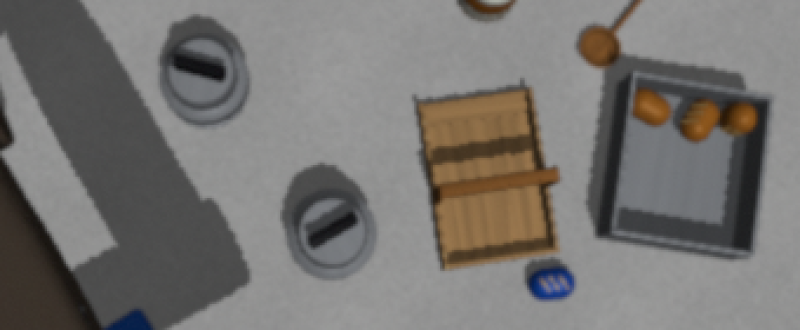

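Both tops are seated with bars at 72° and 118° (bottoms' axes 78.5° and 122°), and their bar tops are 128 and 129 mm up. The rolls are in the tub at (650–740,115), the tray is flat at (490,180), and the arm is clear.

```bash
python3 -c "
from h import *
print(ctrl.sign_off())"
```

```text
the job is handed in; nothing more can be done
None
```

I handed the job in after about 43 s of robot time. The three rolls are in the tub and the empty tray is flat on the worktop. Both pots stand in flask bottoms, and both tops are seated and twisted up to their stops. No verdict came back.

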